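Hang the parts basket on the lever lift and hold the lift level

ROBOT

A 7-joint arm with a two-finger parallel gripper is mounted at the origin on a cart in front of the work surface, level with it; the furniture and walls round the work are solid. World frame = base frame: x ahead of the robot, y to its left, z up, the work surface at z = 0. Lengths are in mm, angles in degrees, forces in N, time in s.
With the tool pointing down it reaches from about 350 to 900 mm from the base axis. Payload 19.9 kg.
Tool frame: the origin (TCP) lies at the very end of the fingers, on their centre line; the grasp point (between the pads) lies 19 mm behind it; y points along the fingers, x is the direction in which the jaws open and shut, and the axes are right-handed (so a half turn about y gives the same grasp; the last joint's range is limited). The gripper opens to 85 mm and grips with 20 to 120 N. Pads are 22 mm wide; open, the fingers measure 114 mm over their backs; the gripper's body (76 mm by 85 mm) begins 54 mm behind the grasp point. The pads swing forward as they close: fully open they stand 13 mm farther back than shut.
Start: joints at [-69.643, 23.915, -0.59, 92.452, 0.269, 63.638, -3.037], TCP at [241.531, 576.424, 231.26] pointing down, gripper open.
Joint ranges: [-161.28, 161.28], [-22.2, 115.67], [-73.04, 71.86], [3.21, 147.25], [-68.34, 248.33], [10.77, 114.83], [-161.83, 161.83]. Speed limits (degrees/s): [108.29, 108.29, 136.94, 136.94, 172.46, 172.46, 172.46].

INTERFACE

Orientations are given as a 3x3 rotation matrix whose columns are the frame's x, y, z axes.
In Python, from station import r gives the robot as it stands.
- The arm moves only by the tool jog_arm, never from a script. Its argument "deltas" is a list of rows, each a list of 7 numbers: the closure, from 0 (fully open) to 1 (shut), then the shift along the tool's x, y, z in m, then the turn, a rotation vector about the tool's x, y, z in rad. A call has 1 to 12 rows; each row is the pose to reach, as a shift and turn from the pose measured when the call began, along the tool's axes at that moment; what a row does not reach only later rows make up. A row lasts 1/8 s, in which the tool goes at most 62.5 mm and 10.7 degrees, less where a joint would pass 70% of its speed; a pose out of reach is approached as far as the arm can. A call with a gripper value outside its range is refused whole. The fingers move at their own pace and stop on an object; "squeeze" is the grip in N (left out, the last holds). Time passes only in rows, so rows that repeat a pose let the fingers close. It gives the time, the measured TCP pose, the force and the opening at its end, in the units of the state.
- r.state(): the state, without advancing time (a new reading comes with each control period).
- r.read_camera(name): name is "side" or "top" or "wrist"; returns a dict with "frame" (420x560x3 uint8, red, green, blue), "vfov" (degrees; the focal length in pixels is half the picture's height over the tangent of half this angle, whatever the lens; pixels are square), "cx", "cy" (the principal point, pixels), "distortion" ([k1, k2, p1, p2, k3] as OpenCV has them; the pictures are not rectified), "T" (4x4, takes a point from camera to world coordinates). Camera axes: x right, y up, looking along -z (the intrinsics and any distortion apply to the point x, -y, -z); pixel columns grow to the right and rows downward; lengths in mm; the calibration is good to about 2 mm. A picture is of the moment at which its call begins. There is no depth.
- r.finish_job(): hands the job in, once; it reports no verdict.
Trained networks look in a picture, given as the dict that the camera call returned (one of the last four; its "shot" number tells which), for a name from the list of things; names that differ only in an ending like _2 or _b are one class to them, and where a whole thing is asked for, a point or a joint stands for the part that bears it (a point fixed in the world has none). Each returns a list of dicts, best first, with "confidence" (0 to 1); they miss things now and then, are a little off and sometimes report something else, mostly with a low value. They report only what shows in the picture. A call takes as long as a camera call.
- r.find_in(picture, name): "location" ([x, y, z] in mm, in world coordinates, good to about 4 mm: the middle of the surface that is visible of it).
The state is a dict: "t": time; "joint_positions": joint angles; "joint_vel": joint speeds; "joint_efforts": joint torques, N m; "eef_pos": TCP position; "tool_rot": TCP orientation; "wrist_force": force on the tool from outside, world axes, zero at the start; "ft_torque": the same for the moment, N m; "grip_width": finger opening in mm.
Only numpy, scipy, OpenCV 4.12 (cv2) and the standard library are available. Lean on these libraries where they do the work, as an engineer would, in place of code of your own. Each camera call takes 0.05 s, during which the arm holds its last target.

TASK

Hang the small wire parts basket by its wire handle on the hook of the lever lift and let go of it, keeping it upright. Then press down the rubber paddle at the other end of the beam until the beam is level, so that the basket hangs clear above its drip tray, and keep pressing: the lift springs back when released, so the program finishes while still holding the beam level. Leave the other things on the bench where they are.

Things in the scene. Friction and masses are not known exactly. Their poses are not given: they have to be found in the camera images.
- basket_grip (a point): Centre of the upright wooden grip on the handle of the loose wire basket (0.25 to 0.5 kg): a block 28 x 28 mm, 42 tall, faces along the point's x and y, middle 153 mm above the basket's underside and 28 above bail_top. The basket is 90 x 90 mm, 45 high; the metal parts in it are fixed. z is up.
- bail_top (a point): Peak of the basket's rigid wire handle (centre of the 5 mm wire), below the grip, 125 mm above the underside; axes as basket_grip. The handle is an arch in the y-z plane: posts at y = +-43 mm rise to 98 mm, then slope up to the peak. The window under it, open along x, takes the hook.
- hook_seat (a point): Low point of the lever lift's hook (axis of its 6 mm rod); the hung handle's peak sits about 6 mm above it. The low stretch is 18 mm long along the stand's x; the beam (14 mm thick, 18 high) passes 43 mm behind it (+x). About 154 mm above the bench at rest, 204 with the beam level; a drip tray with a 20 mm rim lies below. Tilts with the beam about its x axis, which stays level.
- hook_tip (a point): Free, upturned tip of the hook (axis of the rod): 27 mm from the seat towards the stand's -x (the robot's side) and 18 mm higher. The basket's handle goes on from this side, along the stand's +x, its peak above the tip and the basket below the hook, then down onto the seat.
- paddle_top (a point): Centre of the top face of the black rubber paddle, 56 x 56 mm, at the other end of the beam, 170 mm from the pivot on the stand's -y side (the hook is 170 mm from it on the +y side). About 278 mm above the bench at rest, 229 with the beam level. Pressed straight down near its middle it raises the hook. Tilts with the beam.
- pivot (a point): Pivot of the beam on the stand, which is fixed to the bench; 210 mm above the bench. x: the stand's x, level, away from the robot's side; y: towards the hook; z up. A needle on the beam points straight up, at the centre line of a small fixed plate above the pivot, when the beam is level.
- lift_beam (a joint): Angle of the beam in rad. 0: at rest on its stop, hook end 0.30 rad down; 0.30: level; 0.60: other stop. Grows as the paddle is pressed. A spring always returns it to 0; with the basket on, about 6 N on the paddle starts it and about 9 N holds it level (14 N at most).
- tape_roll: Bystander: roll of masking tape lying flat, 112 mm across, height 24 mm; origin at its underside. Leave it where it is.
- bench_pliers: Bystander: red-handled pliers lying flat, 188 x 52 x 13 mm; origin at its underside. Leave it where it is.
- amber_jar: Bystander: small amber jar with dark lid, 48 across, height 60 mm; origin at its underside. Leave it where it is.

How it is judged:
By the outcome, as a careful person would: the job done as asked, in the order asked, and still so for the second after the job is handed in, while the arm keeps its last pose, push and grip.
It also fails if it takes over 51 s, if anything falls off the work surface, if the arm or the gripper's body presses on something with over 40 N, if the wrist force passes 120 N, or if a joint passes its speed limit or range.

## Working session

There is one attempt and no reset: what is moved stays moved. The work goes in short steps, Python scripts to look and compute and a tool call to move; the robot and the scene stay as the last step left them, time stands still between calls to the robot, and variables do not carry over. Pictures are saved under pics/ and viewed, and the job is handed in when it is done.

Besides the shell and the picture viewer there is one more tool, called as a command line: name --pt "numbers of a row" for each row, then --argument value for the rest. jog_arm: Moves the arm, as the interface text tells. Its arguments: {"type":"object","properties":{"deltas":{"type":"array","items":{"type":"array","items":{"type":"number"}}},"squeeze":{"type":"number"}},"required":["deltas"]}

```bash
ls; mkdir -p pics; cat > h.py <<'E'
from station import r
import numpy as np, cv2
def cap(n,tag):
    p=r.read_camera(n); cv2.imwrite(f'pics/{tag}.png',cv2.cvtColor(p['frame'],cv2.COLOR_RGB2BGR)); return p
def K(p):
    f=p['frame'].shape[0]/2/np.tan(np.radians(p['vfov']/2)); return np.array([[f,0,p['cx']],[0,f,p['cy']],[0,0,1.]])
def proj(p,X):
    T=np.linalg.inv(p['T']); X=np.atleast_2d(np.array(X,float)); c=X@T[:3,:3].T+T[:3,3]; c=c*[1,-1,-1]
    return cv2.projectPoints(c,np.zeros(3),np.zeros(3),K(p),np.array(p['distortion'],float))[0][:,0]
def ray(p,uv):
    u=cv2.undistortPoints(np.array([[uv]],float),K(p),np.array(p['distortion'],float))[0,0]
    d=p['T'][:3,:3]@np.array([u[0],-u[1],-1]); return p['T'][:3,3],d/np.linalg.norm(d)
def atz(p,uv,z):
    o,d=ray(p,uv); return o+d*(z-o[2])/d[2]
def tri(obs):
    A=np.zeros((3,3));b=np.zeros(3)
    for p,uv in obs:
        o,d=ray(p,uv);M=np.eye(3)-np.outer(d,d);A+=M;b+=M@o
    X=np.linalg.solve(A,b); return X,[np.linalg.norm((np.eye(3)-np.outer(d,d))@(X-o)) for o,d in [ray(*q) for q in obs]]
E
python3 - <<'E'
from h import *
np.set_printoptions(precision=1,suppress=True)
s=r.state();print(s['t'],s['eef_pos'],s['tool_rot'],s['wrist_force'],s['grip_width'])
for n in ['side','top','wrist']:
    p=cap(n,n+'0');print(n,p['T'],p['vfov'])
    for k in ['basket_grip','bail_top','hook_seat','hook_tip','paddle_top','pivot','tape_roll','bench_pliers','amber_jar']:
        print(k,[(np.array(q['location']),round(q['confidence'],2),proj(p,q['location'])[0]) for q in r.find_in(p,k)[:2]])
print(r.state()['t'])
E
```

```text
pics
0.0 [241.4 576.1 230.7] [[ 0.4 -0.  -0.9]
 [ 0.9 -0.   0.4]
 [-0.  -1.  -0. ]] [-0.1  0.8 -0.2] 85.01819830165095
side [[    1.      0.1    -0.2   328. ]
 [   -0.2     0.6    -0.8 -1039.1]
 [   -0.      0.8     0.6   953. ]
 [    0.      0.      0.      1. ]] 44.626603443322125
basket_grip [(array([ 435. , -224.2,   28.7]), 0.96, array([262.8, 312.5]))]
bail_top [(array([ 431.1, -224.3,   25.7]), 0.62, array([261.3, 313.7]))]
hook_seat [(array([ 619.1, -141.6,  253.7]), 0.65, array([331., 205.]))]
hook_tip [(array([ 622.7, -139.8,  253.2]), 0.9, array([332.3, 204.5]))]
paddle_top [(array([ 618.1, -140.8,  252.8]), 0.69, array([330.5, 205.2]))]
pivot [(array([611.3, -41.1,  15.1]), 0.95, array([314.6, 254.4]))]
tape_roll []
bench_pliers [(array([378. , 197. ,   9.3]), 0.86, array([219.2, 216.5]))]
amber_jar [(array([ 649.9, -342.1,   46.2]), 0.75, array([366.6, 329.6]))]
top [[   0.     1.    -0.2  352.4]
 [  -1.    -0.    -0.1 -127.7]
 [  -0.1    0.2    1.  1098.3]
 [   0.     0.     0.     1. ]] 51.4661404879614
basket_grip [(array([ 428.1, -208.1,   21. ]), 0.82, array([342.7,
[... 279 characters left out ...]
0.76, array([303.7, 148.7]))]
pivot [(array([616.1, -21.9,  14.8]), 0.85, array([267.6, 178.5])), (array([ 423.2, -208.1,   27. ]), 0.74, array([342.9, 253.9]))]
tape_roll [(array([393.6,   2.7,  19.4]), 0.58, array([256.7, 266. ]))]
bench_pliers [(array([376.6, 203. ,  12.1]), 0.92, array([177.5, 272.8]))]
amber_jar [(array([ 647.3, -330.3,   62.1]), 0.55, array([393.3, 159.7])), (array([ 429.2, -207.7,   24.2]), 0.3, array([342.6, 251.5]))]
wrist [[  0.4  -0.9  -0.2 179.4]
 [  0.9   0.4   0.1 603.3]
 [  0.   -0.3   1.  374.4]
 [  0.    0.    0.    1. ]] 69.53974751483734
basket_grip []
bail_top []
hook_seat []
hook_tip []
paddle_top []
pivot []
tape_roll []
bench_pliers []
amber_jar []
1.5
```

View pics/side0.png

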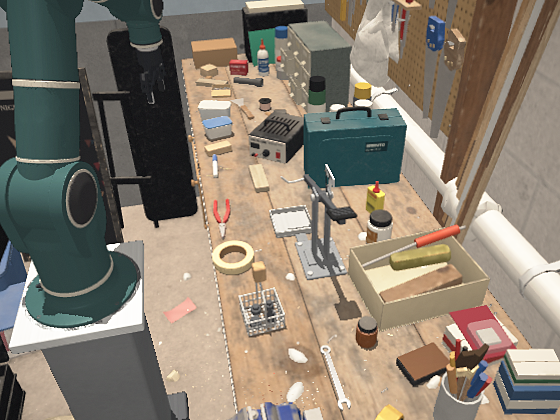

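View pics/top0.png

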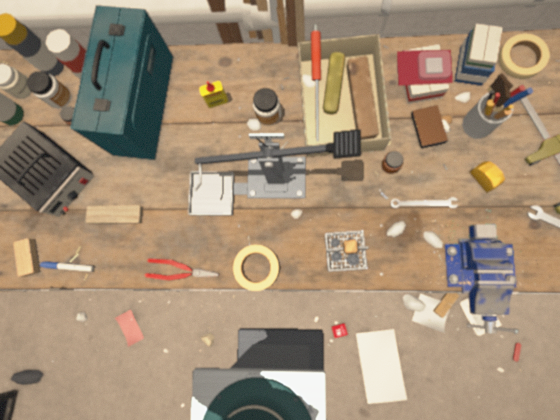

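```bash
python3 - <<'E'
import cv2
for n,(x0,y0,w,h) in dict(side0=(200,140,200,200),top0=(210,100,200,200)).items():
    i=cv2.imread(f'pics/{n}.png')[y0:y0+h,x0:x0+w]; cv2.imwrite(f'pics/{n}z.png',cv2.resize(i,(600,600),interpolation=cv2.INTER_CUBIC))
E
```

```text
(no output)
```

View pics/side0z.png

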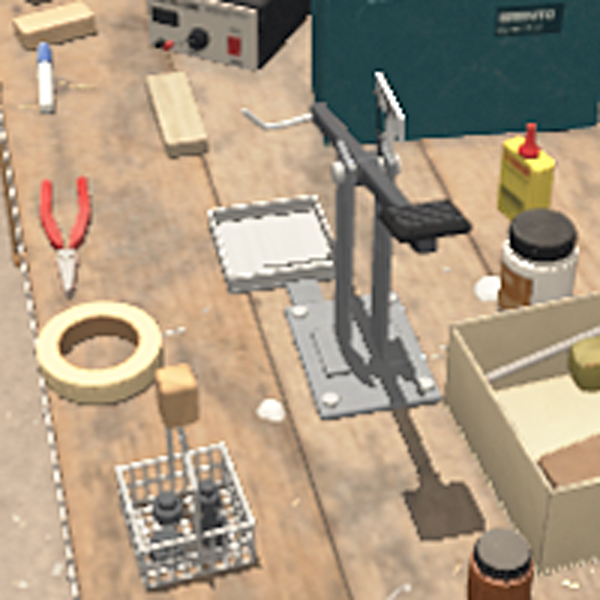

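View pics/top0z.png

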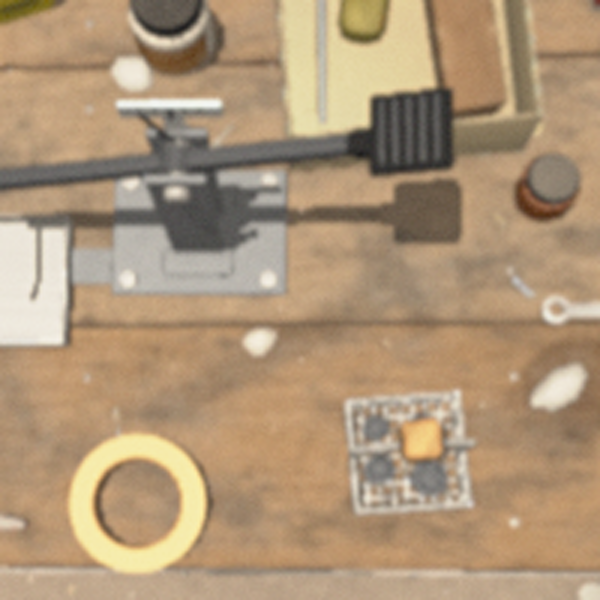

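```bash
python3 - <<'E'
import cv2
o=[]
for n,k,(x0,y0,w,h) in [('side0','a',(235,255,60,85)),('top0','a',(315,220,70,60)),('side0','b',(275,155,90,60)),('top0','b',(190,125,180,60))]:
    i=cv2.imread(f'pics/{n}.png')[y0:y0+h,x0:x0+w]; s=min(800/w,600/h); s=int(s);print(n,k,s)
    cv2.imwrite(f'pics/{n}{k}.png',cv2.resize(i,None,fx=s,fy=s,interpolation=cv2.INTER_CUBIC))
E
```

```text
side0 a 7
top0 a 10
side0 b 8
top0 b 4
```

View pics/side0a.png

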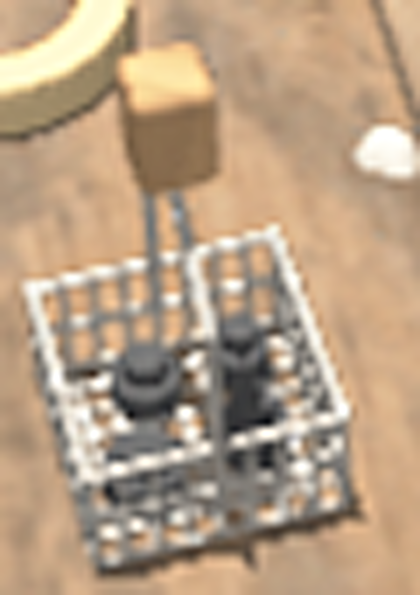

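View pics/top0a.png

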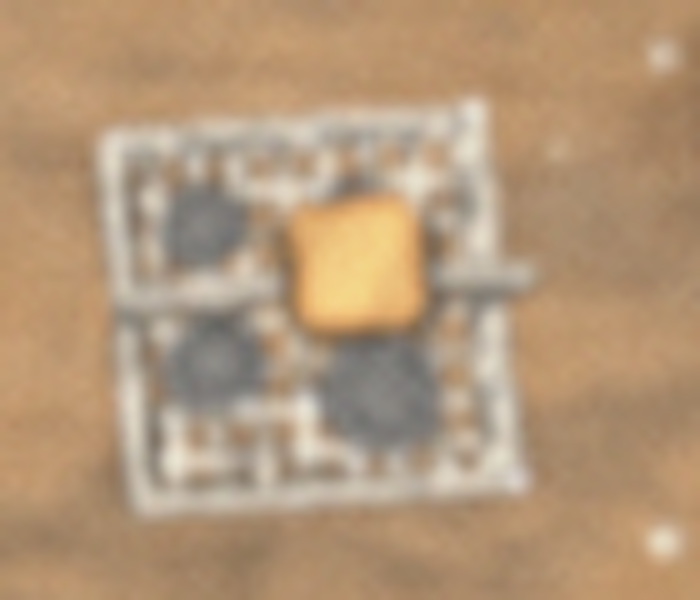

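View pics/side0b.png

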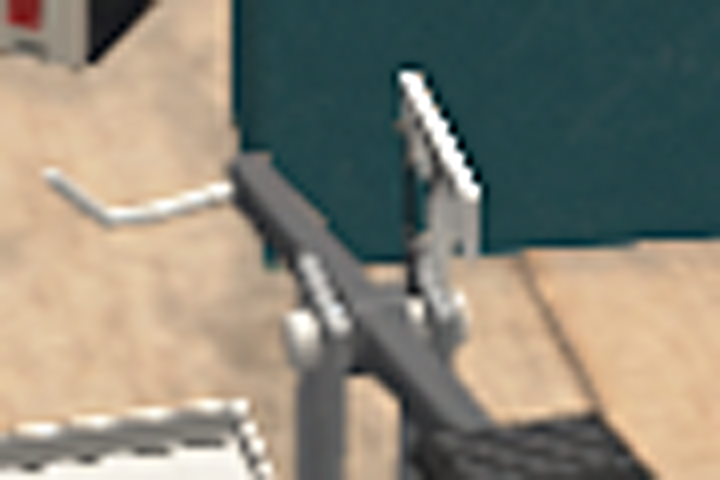

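View pics/top0b.png

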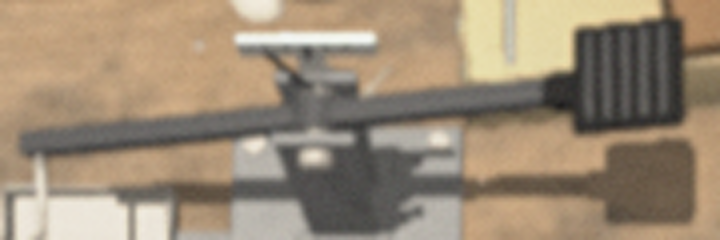

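```bash
python3 - <<'E'
import cv2
n,k,(x0,y0,w,h)='top0','c',(185,150,70,70)
i=cv2.imread(f'pics/{n}.png')[y0:y0+h,x0:x0+w]; s=8
cv2.imwrite(f'pics/{n}{k}.png',cv2.resize(i,None,fx=s,fy=s,interpolation=cv2.INTER_CUBIC))
E
cat > fit.py <<'E'
from h import *
from scipy.optimize import least_squares
def Rz(a): return np.array([[np.cos(a),-np.sin(a),0],[np.sin(a),np.cos(a),0],[0,0,1.]])
def fit(obs,x0):
    # obs: list of (cam, local pts, pixels)
    f=lambda q: np.concatenate([(proj(p,np.array(L)@Rz(q[2]).T+[q[0],q[1],0])-np.array(U)).ravel() for p,L,U in obs])
    s=least_squares(f,x0,loss='soft_l1',x_scale=[10,10,.05]); return s.x,[o.round(1).tolist() for o in np.split(f(s.x),len(f(s.x))//2)]
E
cat > f1.py <<'E'
from fit import *
import pickle
pt=r.read_camera('top');ps=r.read_camera('side')
pickle.dump((pt,ps),open('cams.pkl','wb'))
h=45
bT=(pt,[[h,h,45],[h,-h,45],[-h,-h,45],[-h,h,45],[0,0,174]],[(325.3,233.3),(363.5,230.5),(367.2,268.7),(328.8,271),(351,245.8)])
g=14
bS=(ps,[[-h,h,45],[h,h,45],[h,-h,45],[-h,-h,45],[-h,-h,0],[h,-h,0],[-g,g,174],[g,g,174],[g,-g,174],[-g,-g,174]],
 [(239.3,295.7),(274.3,287.9),(284.3,313.6),(247.6,322.4),(249,336.4),(285.7,328.6),(252.1,264.7),(263.1,261.9),(265.7,268.6),(254.3,271.9)])
for o in ([bT],[bS],[bT,bS]): x,e=fit(o,[430,-210,0]);print(x.round(2),e)
E
python3 f1.py
```

```text
[ 4.2974e+02 -2.1444e+02  7.0000e-02] [[0.2, -0.1], [-0.3, 0.1], [-0.1, -0.2], [-0.0, -0.1], [0.1, 0.3]]
[ 4.3414e+02 -2.1637e+02  7.0000e-02] [[-0.4, 0.6], [0.6, 0.2], [0.9, 1.5], [-0.3, 1.8], [-0.5, 0.6], [-0.1, -0.7], [-0.9, -2.0], [0.3, -1.8], [0.9, -0.2], [-0.1, -0.8]]
[ 4.3283e+02 -2.1529e+02  7.0000e-02] [[0.5, -1.3], [0.0, -1.3], [0.3, -1.6], [0.4, -1.3], [0.5, -1.2], [-1.1, 0.4], [-0.1, -0.0], [0.3, 1.2], [-0.9, 1.5], [-1.1, 0.4], [-0.7, -1.0], [-1.6, -2.2], [-0.4, -2.0], [0.2, -0.5], [-0.8, -1.0]]
```

View pics/top0c.png

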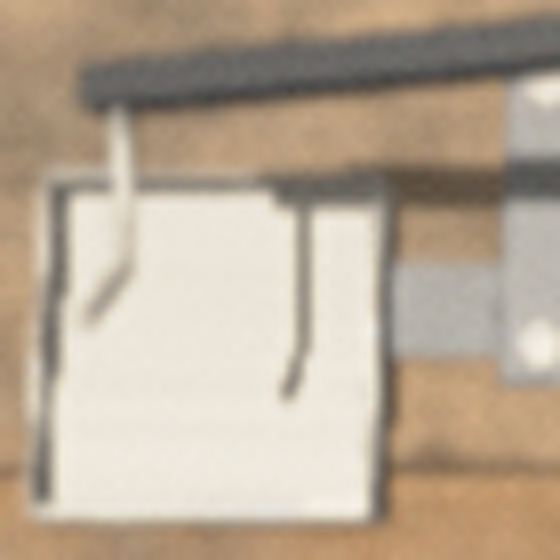

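```bash
cat > f2.py <<'E'
from fit import *
import pickle
pt,ps=pickle.load(open('cams.pkl','rb'))
def B(x,y,z,th=0.0):
    a=-(0.3-th); return [x,y*np.cos(a)-z*np.sin(a),210+y*np.sin(a)+z*np.cos(a)]
q=28
sT=(pt,[B(-70,170,12),B(-52,170,-6),B(q,-170+q,19),B(q,-170-q,19),B(-q,-170-q,19),B(-q,-170+q,19)],[(196.5,190),(200.6,183.8),(334.3,132.5),(360,130),(360.8,155),(335,157.5)])
sS=(ps,[B(-70,170,12),B(-52,170,-6)],[(281,176.9),(288.8,181.9)])
if __name__=='__main__':
  for o in ([sT],[sT,sS]):
    x,e=fit(o,[616,-30,0]);print(x.round(3),e)
  for n,l in dict(seat=B(-43,170,-6),tip=B(-70,170,12),pad=B(0,-170,19)).items(): print(n,(np.array(l)@Rz(x[2]).T+[x[0],x[1],0]).round(1))
  print('tri tip',tri([(pt,(196.5,190)),(ps,(281,176.9))]),tri([(pt,(200.6,183.8)),(ps,(288.8,181.9))]))
E
python3 f2.py
```

```text
[ 6.2169e+02 -4.5496e+01 -1.3000e-02] [[-0.4, 0.0], [0.2, 0.0], [-1.1, -1.2], [1.7, -1.9], [1.3, 1.2], [-1.7, 1.3]]
[ 6.22327e+02 -4.55200e+01 -1.70000e-02] [[-0.5, -0.6], [0.2, -0.5], [-1.0, -1.2], [1.8, -1.9], [1.3, 1.2], [-1.8, 1.2], [-0.4, 0.2], [-1.3, 0.6]]
seat [582.1 115.8 154. ]
tip [555.2 121.6 171.2]
pad [ 619.6 -202.3  278.4]
tri tip (array([554.8605867 , 120.19830663, 172.41923465]), [np.float64(1.1671846512021251), np.float64(1.1671846512022475)]) (array([574.32356244, 116.04467795, 154.8711887 ]), [np.float64(2.5827541761101642), np.float64(2.582754176110178)])
```

```bash
cat > plan.py <<'E'
from h import *
from scipy.spatial.transform import Rotation as R
def Rt(jaw):
    x=np.array([np.cos(jaw),np.sin(jaw),0]);y=np.array([0,0,-1.]);return np.column_stack([x,y,np.cross(x,y)])
def rows(wps):
    """wps: list of (closure,[x,y,z] mm,jaw rad)"""
    s=r.state();p0=np.array(s['eef_pos']);R0=np.array(s['tool_rot'])
    print('t',round(s['t'],2),'p',p0.round(1),'jaw',round(np.arctan2(R0[1,0],R0[0,0]),4),'F',np.array(s['wrist_force']).round(1),'w',round(s['grip_width'],1))
    out=[]
    for c,p,j in wps:
        d=R0.T@(np.array(p,float)-p0)/1000; v=R.from_matrix(R0.T@Rt(j)).as_rotvec()
        out.append([round(c,3)]+[round(float(a),4)+0 for a in d]+[round(float(a),3)+0 for a in v])
    print(str(out).replace('-0.0,','0,').replace('0.0,','0,'))
def seg(c,p,j,q,k,n,ease=True):
    p,q=np.array(p,float),np.array(q,float);o=[]
    for i in range(1,n+1):
        t=i/n
        if ease:t=(1-np.cos(np.pi*t))/2
        o.append((c,p+(q-p)*t,j+(k-j)*t))
    return o
E
python3 - <<'E'
from plan import *
s=r.state();p=s['eef_pos'];j=np.arctan2(s['tool_rot'][1][0],s['tool_rot'][0][0])
rows(seg(0,p,j,[430,240,250],1.45,9,False)+seg(0,[430,240,250],1.45,[440,120,250],1.55,3,False))
E
```

```text
t 1.6 p [241.5 576.4 231.3] jaw 1.174 F [0.4 0.2 1.2] w 85.7
[[0, -0.0264, -0.0021, -0.0338, 0, -0.031, 0.0], [0, -0.0528, -0.0042, -0.0675, 0, -0.061, 0.0], [0, -0.0791, -0.0062, -0.1013, 0, -0.092, 0.0], [0, -0.1055, -0.0083, -0.135, 0, -0.123, 0.0], [0, -0.1319, -0.0104, -0.1688, 0, -0.153, 0.0], [0, -0.1583, -0.0125, -0.2026, 0, -0.184, 0.0], [0, -0.1847, -0.0146, -0.2363, 0, -0.215, 0.0], [0, -0.2111, -0.0166, -0.2701, 0, -0.245, 0.0], [0, -0.2374, -0.0187, -0.3038, 0, -0.276, 0.0], [0, -0.273, -0.0187, -0.3224, 0, -0.309, 0.0], [0, -0.3086, -0.0187, -0.3409, 0, -0.343, 0.0], [0, -0.3443, -0.0187, -0.3594, 0, -0.376, 0.0]]
```

jog_arm --pt "0 -0.026 -0.002 -0.034 0 -0.03 0" --pt "0 -0.053 -0.004 -0.067 0 -0.06 0" --pt "0 -0.079 -0.006 -0.101 0 -0.09 0" --pt "0 -0.105 -0.008 -0.135 0 -0.12 0" --pt "0 -0.132 -0.01 -0.169 0 -0.15 0" --pt "0 -0.158 -0.012 -0.203 0 -0.18 0" --pt "0 -0.185 -0.014 -0.236 0 -0.21 0" --pt "0 -0.211 -0.017 -0.27 0 -0.245 0" --pt "0 -0.237 -0.019 -0.304 0 -0.276 0" --pt "0 -0.273 -0.019 -0.322 0 -0.31 0" --pt "0 -0.309 -0.019 -0.341 0 -0.343 0" --pt "0 -0.344 -0.019 -0.359 0 -0.376 0"

```text
t: 3.1
eef_pos: [439.8, 119.0, 250.5]
tool_rot: [[0.02, 0.0, -1.0], [1.0, 0.0, 0.02], [0.0, -1.0, -0.0]]
wrist_force: [-0.2, 1.0, 0.4]
grip_width: 85.3
```

```bash
python3 - <<'E'
from plan import *
s=r.state();p=s['eef_pos'];j=np.arctan2(s['tool_rot'][1][0],s['tool_rot'][0][0])
print(np.round(s['joint_positions'],1))
rows(seg(0,p,j,[431,-215,240],np.pi/2+.07,9,False)+[(0,[431,-215,240],np.pi/2+.07)])
E
```

```text
[-31.8   5.   13.6 114.6  -1.3  60.5  71.2]
t 3.1 p [439.8 119.  250.5] jaw 1.5509 F [-0.2  1.   0.4] w 85.3
[[0, -0.0371, 0.0012, 0.0002, 0, -0.01, 0.0], [0, -0.0743, 0.0023, 0.0005, 0, -0.02, 0.0], [0, -0.1114, 0.0035, 0.0007, 0, -0.03, 0.0], [0, -0.1485, 0.0046, 0.0009, 0, -0.04, 0.0], [0, -0.1856, 0.0058, 0.0012, 0, -0.05, 0.0], [0, -0.2228, 0.0069, 0.0014, 0, -0.06, 0.0], [0, -0.2599, 0.0081, 0.0016, 0, -0.07, 0.0], [0, -0.297, 0.0093, 0.0019, 0, -0.08, 0.0], [0, -0.3341, 0.0104, 0.0021, 0, -0.09, 0.0], [0, -0.3341, 0.0104, 0.0021, 0, -0.09, 0.0]]
```

jog_arm --pt "0 -0.037 0.001 0 0 -0.01 0" --pt "0 -0.074 0.002 0 0 -0.02 0" --pt "0 -0.111 0.003 0.001 0 -0.03 0" --pt "0 -0.148 0.005 0.001 0 -0.04 0" --pt "0 -0.186 0.006 0.001 0 -0.05 0" --pt "0 -0.223 0.007 0.001 0 -0.06 0" --pt "0 -0.26 0.008 0.002 0 -0.07 0" --pt "0 -0.297 0.009 0.002 0 -0.08 0" --pt "0 -0.334 0.01 0.002 0 -0.09 0" --pt "0 -0.334 0.01 0.002 0 -0.09 0"

```text
t: 4.35
eef_pos: [430.6, -217.3, 240.5]
tool_rot: [[-0.067, 0.0, -0.998], [0.998, -0.001, -0.067], [-0.001, -1.0, -0.0]]
wrist_force: [-1.4, 0.5, -0.4]
grip_width: 85.3
```

```bash
python3 - <<'E'
from plan import *
s=r.state();print(s['eef_pos'],np.round(s['joint_positions'],1),s['t'])
p=cap('wrist','wrist1')
print(proj(p,[[431,-215,174]]), proj(p,[[431,-215,132]]))
E
```

```text
[ 430.56319933 -217.25472998  240.45372352] [ -5.8   9.4  32.2 112.5  -5.7  59.6 122.8] 4.35
[[280.45822693 223.10111305]] [[280.2278791  208.06731572]]
```

View pics/wrist1.png

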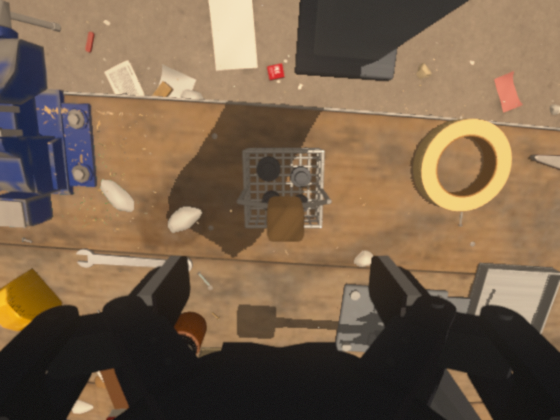

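```bash
python3 - <<'E'
from plan import *
s=r.state();p=s['eef_pos'];j=np.pi/2+.07
rows(seg(0,p,j,[431,-213,137],j,6)+[(1,[431,-213,137],j)])
E
```

```text
t 4.4 p [ 430.9 -215.6  240.4] jaw 1.639 F [-0.   0.5  0.2] w 85.4
[[0, 0.0002, 0.0069, 0, 0, -0.002, 0.0], [0, 0.0007, 0.0258, -0.0001, 0, -0.002, 0.0], [0, 0.0013, 0.0517, -0.0002, 0, -0.002, 0.0], [0, 0.002, 0.0775, -0.0002, 0, -0.002, 0.0], [0, 0.0025, 0.0964, -0.0003, 0, -0.002, 0.0], [0, 0.0026, 0.1034, -0.0003, 0, -0.002, 0.0], [1, 0.0026, 0.1034, -0.0003, 0, -0.002, 0.0]]
```

jog_arm --pt "0 0.0 0.007 0 0 0 0" --pt "0 0.001 0.026 0 0 0 0" --pt "0 0.002 0.052 0 0 0 0" --pt "0 0.002 0.077 0 0 0 0" --pt "0 0.003 0.096 0 0 0 0" --pt "0 0.003 0.103 0 0 0 0" --pt "0 0.003 0.103 0 0 0 0" --pt "1 0.003 0.103 0 0 0 0" --pt "1 0.003 0.103 0 0 0 0" --pt "1 0.003 0.103 0 0 0 0" --pt "1 0.003 0.103 0 0 0 0" --pt "1 0.003 0.103 0 0 0 0" --squeeze 50

```text
t: 5.9
eef_pos: [430.8, -212.7, 137.7]
tool_rot: [[-0.068, 0.001, -0.998], [0.998, 0.0, -0.068], [-0.0, -1.0, -0.001]]
wrist_force: [-1.4, 1.6, 6.9]
grip_width: 27.2
```

```bash
python3 - <<'E'
from plan import *
p=cap('side','side1')
cv2.imwrite('pics/side1z.png',cv2.resize(cv2.imread('pics/side1.png')[200:350,200:350],None,fx=4,fy=4,interpolation=2))
s=r.state();j=np.arctan2(s['tool_rot'][1][0],s['tool_rot'][0][0]);e=s['eef_pos']
rows(seg(1,e,j,[e[0],e[1],240],j,9))
E
```

```text
t 5.95 p [ 430.8 -212.7  137.7] jaw 1.639 F [-1.9  1.3  6.5] w 27.7
[[1, 0, -0.0031, 0, 0.001, 0, 0.0], [1, 0, -0.012, 0, 0.001, 0, 0.0], [1, 0, -0.0256, 0, 0.001, 0, 0.0], [1, 0, -0.0422, 0, 0.001, 0, 0.0], [1, 0, -0.06, 0, 0.001, 0, 0.0], [1, 0, -0.0767, 0, 0.001, 0, 0.0], [1, 0, -0.0903, -0.0001, 0.001, 0, 0.0], [1, 0, -0.0992, -0.0001, 0.001, 0, 0.0], [1, 0, -0.1023, -0.0001, 0.001, 0, 0.0]]
```

View pics/side1z.png

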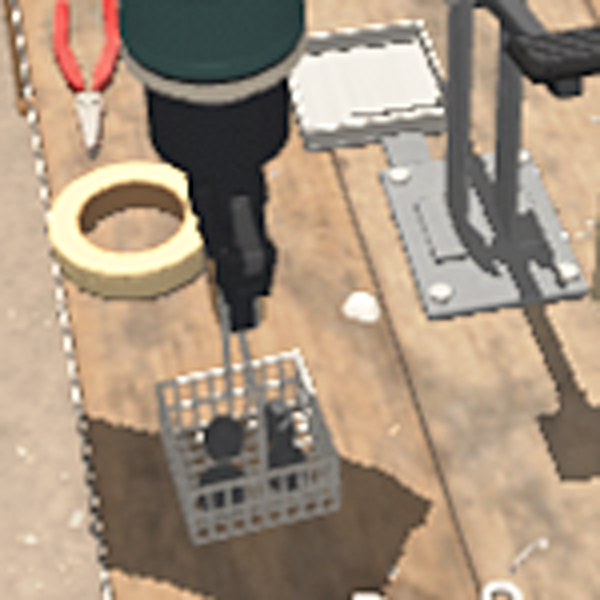

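jog_arm --pt "1 0 -0.003 0 0 0 0" --pt "1 0 -0.012 0 0 0 0" --pt "1 0 -0.026 0 0 0 0" --pt "1 0 -0.042 0 0 0 0" --pt "1 0 -0.06 0 0 0 0" --pt "1 0 -0.077 0 0 0 0" --pt "1 0 -0.09 0 0 0 0" --pt "1 0 -0.099 0 0 0 0" --pt "1 0 -0.102 0 0 0 0"

```text
t: 7.08
eef_pos: [430.9, -212.7, 240.2]
tool_rot: [[-0.068, 0.001, -0.998], [0.998, -0.0, -0.068], [-0.0, -1.0, -0.001]]
wrist_force: [0.6, -0.4, -4.5]
grip_width: 27.3
```

```bash
python3 - <<'E'
from plan import *
s=r.state();j=np.arctan2(s['tool_rot'][1][0],s['tool_rot'][0][0]);e=s['eef_pos']
rows(seg(1,e,j,[475,116,240],np.pi/2-.017,12))
E
```

```text
t 7.08 p [ 430.9 -212.7  240.2] jaw 1.639 F [ 0.6 -0.4 -4.5] w 27.3
[[1, 0.0055, 0, -0.0011, 0.001, 0.001, 0.0], [1, 0.0218, 0, -0.0045, 0.001, 0.006, 0.0], [1, 0.0476, 0, -0.0097, 0.001, 0.012, 0.0], [1, 0.0812, 0.0001, -0.0166, 0.001, 0.021, 0.0], [1, 0.1204, 0.0001, -0.0246, 0.001, 0.032, 0.0], [1, 0.1625, 0.0001, -0.0332, 0.001, 0.043, 0.0], [1, 0.2045, 0.0002, -0.0418, 0.001, 0.054, 0.0], [1, 0.2437, 0.0002, -0.0498, 0.001, 0.064, 0.0], [1, 0.2773, 0.0002, -0.0567, 0.001, 0.073, 0.0], [1, 0.3032, 0.0003, -0.062, 0.001, 0.08, 0.0], [1, 0.3194, 0.0003, -0.0653, 0.001, 0.084, 0.0], [1, 0.3249, 0.0003, -0.0665, 0.001, 0.085, 0.0]]
```

jog_arm --pt "1 0.006 0 -0.001 0 0.001 0" --pt "1 0.022 0 -0.004 0 0.006 0" --pt "1 0.048 0 -0.01 0 0.012 0" --pt "1 0.081 0 -0.017 0 0.021 0" --pt "1 0.12 0 -0.025 0 0.032 0" --pt "1 0.162 0 -0.033 0 0.043 0" --pt "1 0.204 0 -0.042 0 0.054 0" --pt "1 0.244 0 -0.05 0 0.064 0" --pt "1 0.277 0 -0.057 0 0.073 0" --pt "1 0.303 0 -0.062 0 0.08 0" --pt "1 0.319 0 -0.065 0 0.084 0" --pt "1 0.325 0 -0.066 0 0.085 0"

```text
t: 8.57
eef_pos: [474.4, 116.6, 239.9]
tool_rot: [[0.016, 0.001, -1.0], [1.0, -0.0, 0.016], [-0.0, -1.0, -0.001]]
wrist_force: [-0.5, -1.4, -4.1]
grip_width: 27.1
```

```bash
python3 - <<'E'
from plan import *
s=r.state();j=np.arctan2(s['tool_rot'][1][0],s['tool_rot'][0][0]);e=s['eef_pos']
print(np.round(s['joint_positions'],1))
rows(seg(1,e,j,[475,116,203],np.pi/2-.017,6))
for n in ('side','top','wrist'):
    p=cap(n,n+'2')
    print(n,[(np.round(q['location'],1),round(q['confidence'],2)) for q in r.find_in(p,'bail_top')[:2]])
    x,y=np.clip(proj(p,[500,116,190])[0].astype(int)-75,0,[410,270]);print(x,y)
    cv2.imwrite(f'pics/{n}2z.png',cv2.resize(cv2.imread(f'pics/{n}2.png')[y:y+150,x:x+150],None,fx=4,fy=4,interpolation=2))
E
```

```text
[-32.5   9.4  16.7 111.4  -3.1  59.7  74.7]
t 8.57 p [474.4 116.6 239.9] jaw 1.5547 F [-0.5 -1.4 -4.1] w 27.1
[[1, 0, 0.0025, 0, 0.001, 0, 0.0], [1, -0.0001, 0.0092, -0.0002, 0.001, 0, 0.0], [1, -0.0003, 0.0185, -0.0003, 0.001, 0, 0.0], [1, -0.0004, 0.0277, -0.0005, 0.001, 0.001, 0.0], [1, -0.0005, 0.0344, -0.0006, 0.001, 0.001, 0.0], [1, -0.0005, 0.0369, -0.0006, 0.001, 0.001, 0.0]]
side [(array([477.4, 104.1, 123.6]), 0.92)]
185 100
top [(array([460. , 102.5, 128. ]), 0.75)]
120 137
wrist [(array([473.6, 119.6, 150.2]), 0.6)]
204 189
```

View pics/side2z.png

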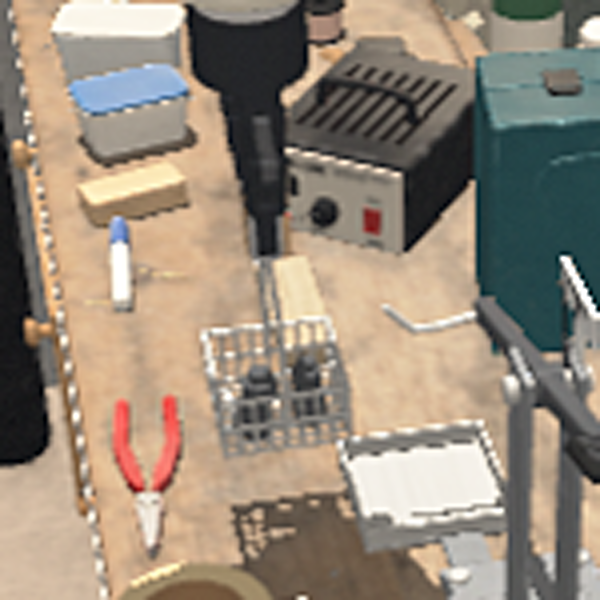

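View pics/top2z.png

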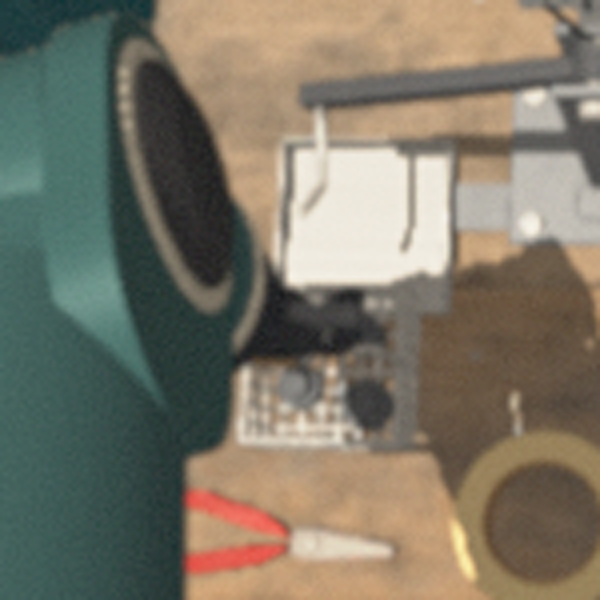

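View pics/wrist2.png

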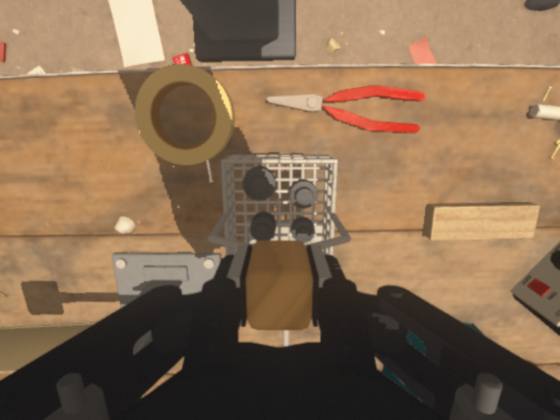

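```bash
python3 - <<'E'
from fit import *
import pickle
pt,ps=pickle.load(open('cams.pkl','rb'))
h=45;z=102.2
L=[[-h,h,45+z],[h,h,45+z],[h,-h,45+z],[-h,-h,45+z],[-h,-h,z],[h,-h,z]]
U=[(235.8,182.5),(266.3,179.5),(271.8,198),(240.5,201),(242,213.8),(272.5,207.5)]
print(fit([(ps,L,U)],[474,116,0]))
print(proj(ps,np.array(L)@Rz(-.016).T+[474.4,116.6,0]).round(1).tolist())
# reference fits: same cam on bench
E
```

```text
(array([ 4.77321996e+02,  1.15640321e+02, -5.58595895e-03]), [[-0.5, 0.1], [0.4, -1.1], [1.0, -1.7], [-0.7, -0.0], [-1.0, 0.5], [0.8, 2.1]])
[[234.3, 182.4], [265.9, 178.4], [271.5, 196.4], [238.5, 200.8], [239.7, 214.1], [272.1, 209.7]]
```

```bash
python3 - <<'E'
from plan import *
s=r.state();j=np.arctan2(s['tool_rot'][1][0],s['tool_rot'][0][0]);e=s['eef_pos'];k=np.pi/2-.017
rows(seg(1,e,j,[480,115.5,203],k,4)+seg(1,[480,115.5,203],k,[562,115.5,203],k,8))
E
```

```text
t 8.88 p [474.5 115.2 240.3] jaw 1.553 F [-0.1  0.4 -4.6] w 27.3
[[1, 0.0001, 0.0055, -0.0008, 0.001, 0, 0.0], [1, 0.0002, 0.0187, -0.0027, 0.001, 0, 0.0], [1, 0.0003, 0.0318, -0.0046, 0.001, -0.001, 0.0], [1, 0.0004, 0.0373, -0.0054, 0.001, -0.001, 0.0], [1, 0.0004, 0.0373, -0.0085, 0.001, -0.001, 0.0], [1, 0.0006, 0.0373, -0.0174, 0.001, -0.001, 0.0], [1, 0.0008, 0.0373, -0.0307, 0.001, -0.001, 0.0], [1, 0.0011, 0.0374, -0.0464, 0.001, -0.001, 0.0], [1, 0.0014, 0.0374, -0.0621, 0.001, -0.001, 0.0], [1, 0.0016, 0.0374, -0.0754, 0.001, -0.001, 0.0], [1, 0.0018, 0.0374, -0.0843, 0.001, -0.001, 0.0], [1, 0.0018, 0.0374, -0.0874, 0.001, -0.001, 0.0]]
```

jog_arm --pt "1 0 0.005 -0.001 0 0 0" --pt "1 0 0.019 -0.003 0 0 0" --pt "1 0 0.032 -0.005 0 0 0" --pt "1 0 0.037 -0.005 0 0 0" --pt "1 0 0.037 -0.008 0 0 0" --pt "1 0.001 0.037 -0.017 0 0 0" --pt "1 0.001 0.037 -0.031 0 0 0" --pt "1 0.001 0.037 -0.046 0 0 0" --pt "1 0.001 0.037 -0.062 0 0 0" --pt "1 0.002 0.037 -0.075 0 0 0" --pt "1 0.002 0.037 -0.084 0 0 0" --pt "1 0.002 0.037 -0.087 0 0 0"

```text
t: 10.38
eef_pos: [562.0, 115.6, 203.2]
tool_rot: [[0.018, 0.001, -1.0], [1.0, -0.0, 0.018], [-0.0, -1.0, -0.001]]
wrist_force: [-0.2, -0.1, -5.1]
grip_width: 27.5
```

```bash
python3 - <<'E'
from plan import *
s=r.state();j=np.arctan2(s['tool_rot'][1][0],s['tool_rot'][0][0]);e=s['eef_pos'];k=np.pi/2-.017
rows(seg(1,e,j,[582,115.5,203],k,5))
for n in ('side','top'):
    p=cap(n,n+'3')
    x,y=np.clip(proj(p,[570,116,170])[0].astype(int)-50,0,[460,320]);print(x,y)
    cv2.imwrite(f'pics/{n}3z.png',cv2.resize(cv2.imread(f'pics/{n}3.png')[y:y+100,x:x+100],None,fx=6,fy=6,interpolation=2))
E
```

```text
t 10.38 p [562.  115.6 203.2] jaw 1.5528 F [-0.2 -0.1 -5.1] w 27.5
[[1, 0, 0, -0.0019, 0.001, 0, 0.0], [1, 0.0001, 0.0001, -0.0069, 0.001, 0, 0.0], [1, 0.0002, 0.0002, -0.0131, 0.001, -0.001, 0.0], [1, 0.0003, 0.0002, -0.0181, 0.001, -0.001, 0.0], [1, 0.0003, 0.0002, -0.02, 0.001, -0.001, 0.0]]
236 127
148 133
```

View pics/side3z.png

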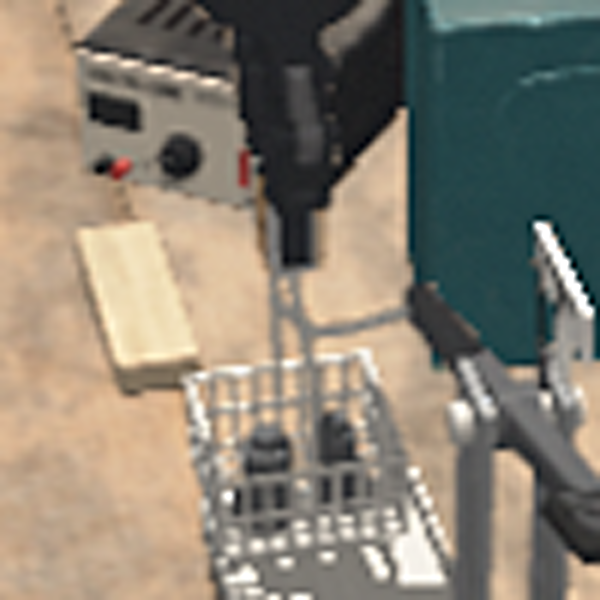

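View pics/top3z.png

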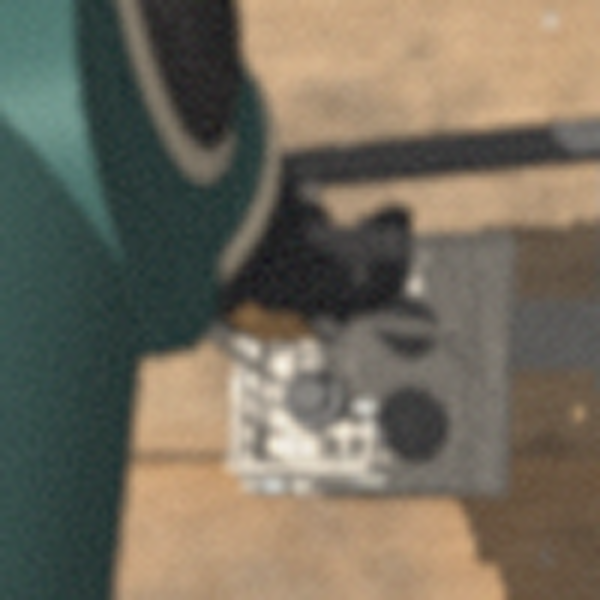

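jog_arm --pt "1 0 0 -0.002 0 0 0" --pt "1 0 0 -0.007 0 0 0" --pt "1 0 0 -0.013 0 0 0" --pt "1 0 0 -0.018 0 0 0" --pt "1 0 0 -0.02 0 0 0" --pt "1 0 0.006 -0.02 0 0 0" --pt "1 0 0.014 -0.02 0 0 0" --pt "1 0 0.02 -0.02 0 0 0" --pt "1 0 0.024 -0.02 0 0 0" --pt "1 0 0.026 -0.02 0 0 0"

```text
t: 11.72
eef_pos: [581.5, 115.2, 177.0]
tool_rot: [[0.018, 0.001, -1.0], [1.0, -0.0, 0.018], [-0.0, -1.0, -0.001]]
wrist_force: [-0.2, -0.2, -4.8]
grip_width: 27.5
```

```bash
python3 - <<'E'
from plan import *
s=r.state();print(s['eef_pos'],s['wrist_force'],s['grip_width'])
for n in ('side',):
    p=cap(n,n+'4')
    x,y=np.clip(proj(p,[580,116,170])[0].astype(int)-50,0,[460,320]);print(x,y)
    cv2.imwrite(f'pics/{n}4z.png',cv2.resize(cv2.imread(f'pics/{n}4.png')[y:y+100,x:x+100],None,fx=6,fy=6,interpolation=2))
E
```

```text
[581.54822488 115.24909546 177.02458476] [-0.24083713 -0.15659394 -4.82440197] 27.504545013977932
239 127
```

View pics/side4z.png

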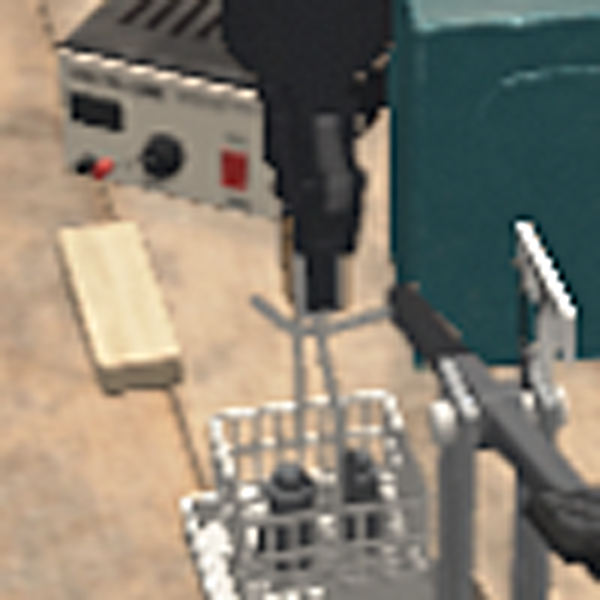

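jog_arm --pt "1 0 0.001 0 0 0 0" --pt "1 0 0.002 0 0 0 0" --pt "1 0 0.003 0 0 0 0" --pt "1 0 0.004 0 0 0 0" --pt "1 0 0.004 0 0 0 0"

```text
t: 12.4
eef_pos: [582.0, 115.6, 173.6]
tool_rot: [[0.018, 0.002, -1.0], [1.0, 0.0, 0.018], [0.0, -1.0, -0.002]]
wrist_force: [-0.3, 1.7, 5.5]
grip_width: 27.2
```

jog_arm --pt "1 0 -0.001 0 0 0 0" --pt "0.62 0 -0.001 0 0 0 0" --pt "0.55 0 -0.001 0 0 0 0" --pt "0.45 0 -0.001 0 0 0 0" --pt "0.35 0 -0.001 0 0 0 0" --pt "0.3 0 -0.001 0 0 0 0" --pt "0.3 0 -0.001 0 0 0 0"

```text
t: 13.28
eef_pos: [582.0, 115.5, 174.6]
tool_rot: [[0.018, 0.002, -1.0], [1.0, 0.0, 0.018], [0.0, -1.0, -0.002]]
wrist_force: [-0.6, -0.3, -0.0]
grip_width: 59.5
```

```bash
python3 - <<'E'
from plan import *
for n in ('side','wrist'):
    p=cap(n,n+'5')
    if n=='side':
        x,y=np.clip(proj(p,[580,116,140])[0].astype(int)-50,0,[460,320]);print(x,y)
        cv2.imwrite(f'pics/{n}5z.png',cv2.resize(cv2.imread(f'pics/{n}5.png')[y:y+100,x:x+100],None,fx=6,fy=6,interpolation=2))
E
```

```text
239 136
```

View pics/side5z.png

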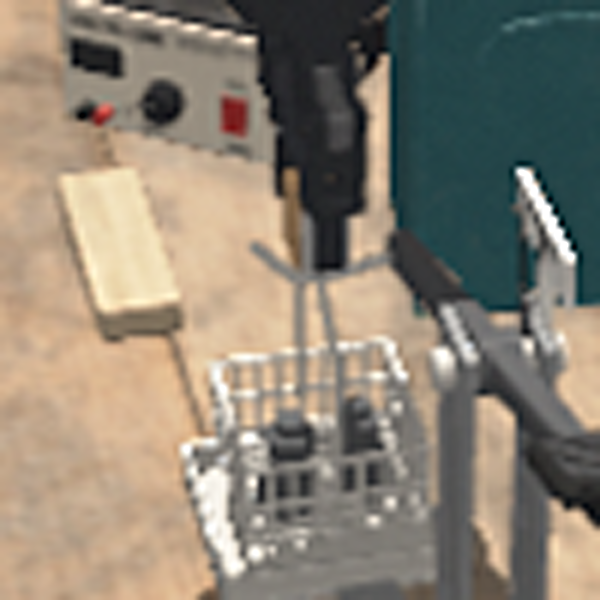

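View pics/wrist5.png

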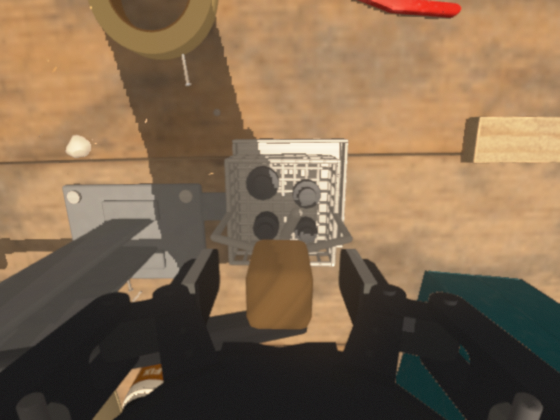

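jog_arm --pt "0.3 0 -0.003 0 0 0 0" --pt "0.3 0 -0.009 0 0 0 0" --pt "0.3 0 -0.018 0 0 0 0" --pt "0.3 0 -0.03 0 0 0 0" --pt "0.3 0 -0.045 0 0 0 0" --pt "0.3 0 -0.065 0 0 0 0" --pt "0.3 0 -0.09 0 0 0 0" --pt "0.3 0 -0.115 0 0 0 0" --pt "0.3 0 -0.14 0 0 0 0" --pt "0.3 0 -0.155 0 0 0 0"

```text
t: 14.62
eef_pos: [581.9, 115.5, 331.6]
tool_rot: [[0.018, 0.004, -1.0], [1.0, 0.001, 0.018], [0.001, -1.0, -0.004]]
wrist_force: [0.9, 0.1, -0.0]
grip_width: 60.3
```

```bash
python3 - <<'E'
from plan import *
s=r.state();j=np.arctan2(s['tool_rot'][1][0],s['tool_rot'][0][0]);e=s['eef_pos'];k=np.pi/2-.017
rows(seg(1,e,j,[530,-40,330],k,5,False)+seg(1,[530,-40,330],k,[620,-203,320],k,6,False)+[(1,[620,-203,310],k)])
p=cap('side','side6')
x,y=np.clip(proj(p,[600,60,140])[0].astype(int)-75,0,[410,270]);print(x,y)
cv2.imwrite(f'pics/side6z.png',cv2.resize(cv2.imread(f'pics/side6.png')[y:y+150,x:x+150],None,fx=4,fy=4,interpolation=2))
E
```

```text
t 14.62 p [581.9 115.5 331.6] jaw 1.553 F [ 0.9  0.1 -0. ] w 60.3
[[1, -0.0313, 0.0003, 0.0098, 0.004, 0, 0.001], [1, -0.0626, 0.0005, 0.0197, 0.004, 0, 0.001], [1, -0.0938, 0.0008, 0.0295, 0.004, 0, 0.001], [1, -0.1251, 0.001, 0.0393, 0.004, -0.001, 0.001], [1, -0.1564, 0.0013, 0.0491, 0.004, -0.001, 0.001], [1, -0.1833, 0.003, 0.0337, 0.004, -0.001, 0.001], [1, -0.2102, 0.0047, 0.0182, 0.004, -0.001, 0.001], [1, -0.2371, 0.0064, 0.0027, 0.004, -0.001, 0.001], [1, -0.264, 0.0081, -0.0128, 0.004, -0.001, 0.001], [1, -0.2909, 0.0098, -0.0282, 0.004, -0.001, 0.001], [1, -0.3178, 0.0114, -0.0437, 0.004, -0.001, 0.001], [1, -0.3178, 0.0214, -0.0437, 0.004, -0.001, 0.001]]
226 121
```

View pics/side6z.png

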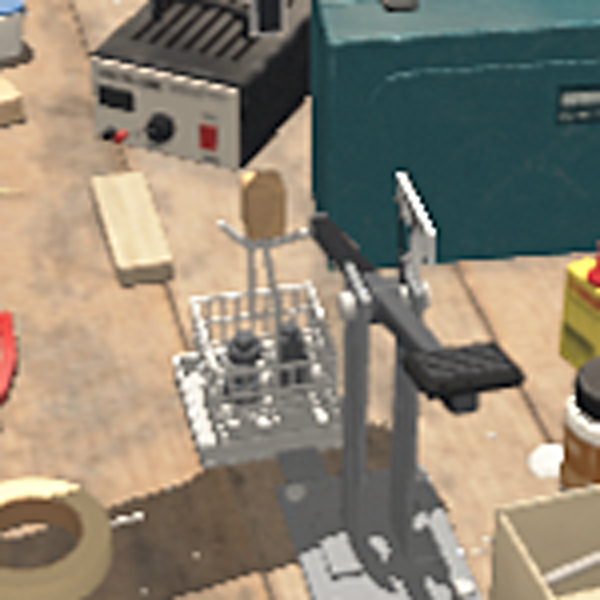

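jog_arm --pt "1 -0.031 0 0.01 0 0 0" --pt "1 -0.063 0 0.02 0 0 0" --pt "1 -0.094 0.001 0.03 0 0 0" --pt "1 -0.125 0.001 0.039 0 0 0" --pt "1 -0.156 0.001 0.049 0 0 0" --pt "1 -0.183 0.003 0.034 0 0 0" --pt "1 -0.21 0.005 0.018 0 0 0" --pt "1 -0.237 0.006 0.003 0 0 0" --pt "1 -0.264 0.008 -0.013 0 0 0" --pt "1 -0.291 0.01 -0.028 0 0 0" --pt "1 -0.318 0.011 -0.044 0 0 0" --pt "1 -0.318 0.021 -0.044 0 0 0"

```text
t: 16.18
eef_pos: [620.8, -205.4, 310.9]
tool_rot: [[0.02, 0.004, -1.0], [1.0, 0.0, 0.02], [0.0, -1.0, -0.004]]
wrist_force: [-0.4, 0.5, -0.8]
grip_width: -0.1
```

```bash
python3 - <<'E'
from plan import *
for n in ('side','wrist','top'):
    p=cap(n,n+'7')
s=r.state();j=np.arctan2(s['tool_rot'][1][0],s['tool_rot'][0][0]);e=s['eef_pos'];k=np.pi/2-.017
print(np.round(s['joint_positions'],1))
rows(seg(1,e,j,[619.5,-204,281],k,4)+seg(1,[619.5,-204,281],k,[619.5,-209,259],k,8,False))
im=[cv2.imread('pics/%s7.png'%n) for n in ('side','wrist')]
cv2.imwrite('pics/m7.png',np.hstack([cv2.resize(im[0][100:300,240:440],(400,400)),cv2.resize(im[1],(400,400))]))
E
```

```text
[ -3.5  25.1  27.   83.4 -11.7  74.1 113.5]
t 16.32 p [ 620.3 -202.4  310.8] jaw 1.5534 F [-0.2  0.9  0.1] w -0.2
[[1, -0.0003, 0.0044, 0.0001, 0.003, 0, 0.002], [1, -0.0009, 0.0149, 0.0005, 0.003, 0, 0.002], [1, -0.0015, 0.0254, 0.0008, 0.003, 0, 0.002], [1, -0.0017, 0.0297, 0.0009, 0.003, 0, 0.002], [1, -0.0023, 0.0325, 0.0009, 0.003, 0, 0.002], [1, -0.003, 0.0352, 0.0009, 0.003, 0, 0.002], [1, -0.0036, 0.038, 0.0009, 0.003, 0, 0.002], [1, -0.0042, 0.0407, 0.0009, 0.003, 0, 0.002], [1, -0.0049, 0.0435, 0.0009, 0.003, 0, 0.002], [1, -0.0055, 0.0462, 0.0009, 0.003, 0, 0.002], [1, -0.0061, 0.049, 0.0009, 0.003, 0, 0.002], [1, -0.0068, 0.0517, 0.0009, 0.003, 0, 0.002]]
```

View pics/m7.png

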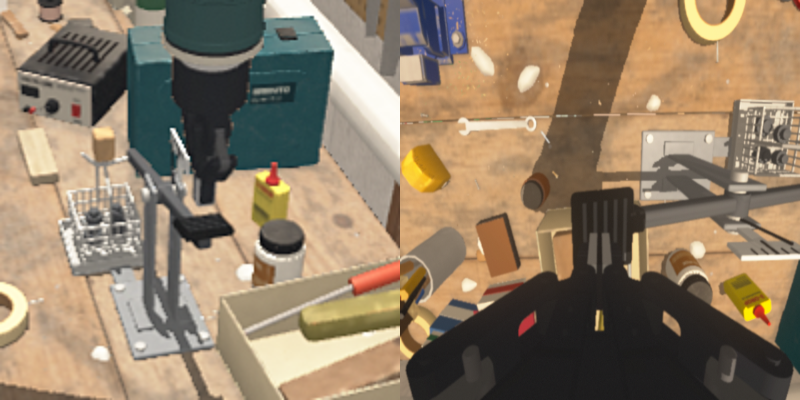

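jog_arm --pt "1 0 0.005 0 0 0 0" --pt "1 -0.001 0.015 0 0 0 0" --pt "1 -0.001 0.025 0.001 0 0 0" --pt "1 -0.002 0.03 0.001 0 0 0" --pt "1 -0.002 0.032 0.001 0 0 0" --pt "1 -0.003 0.035 0.001 0 0 0" --pt "1 -0.003 0.037 0.001 0 0 0" --pt "1 -0.004 0.04 0.001 0 0 0" --pt "1 -0.005 0.043 0.001 0 0 0" --pt "1 -0.006 0.046 0.001 0 0 0" --pt "1 -0.007 0.049 0.001 0 0 0" --pt "1 -0.007 0.051 0.001 0 0 0"

```text
t: 17.82
eef_pos: [619.5, -210.2, 260.4]
tool_rot: [[0.018, 0.005, -1.0], [1.0, 0.001, 0.018], [0.001, -1.0, -0.005]]
wrist_force: [-1.0, -0.4, 7.3]
grip_width: 0.1
```

```bash
python3 - <<'E'
from plan import *
s=r.state();j=np.arctan2(s['tool_rot'][1][0],s['tool_rot'][0][0]);e=s['eef_pos'];k=np.pi/2-.017
rows(seg(1,e,j,[619.5,-214.5,231.5],k,11,False))
E
```

```text
t 17.82 p [ 619.5 -210.2  260.4] jaw 1.5527 F [-1.  -0.4  7.3] w 0.1
[[1, -0.0004, 0.0026, 0, 0.005, 0, 0.001], [1, -0.0008, 0.0053, 0, 0.005, 0, 0.001], [1, -0.0012, 0.0079, 0, 0.005, 0, 0.001], [1, -0.0016, 0.0105, 0, 0.005, 0, 0.001], [1, -0.002, 0.0131, 0, 0.005, -0.001, 0.001], [1, -0.0023, 0.0158, 0, 0.005, -0.001, 0.001], [1, -0.0027, 0.0184, 0, 0.005, -0.001, 0.001], [1, -0.0031, 0.021, 0, 0.005, -0.001, 0.001], [1, -0.0035, 0.0236, 0, 0.005, -0.001, 0.001], [1, -0.0039, 0.0263, 0, 0.005, -0.001, 0.001], [1, -0.0043, 0.0289, 0, 0.005, -0.001, 0.001]]
```

jog_arm --pt "1 0 0.003 0 0 0 0" --pt "1 -0.001 0.006 0 0 0 0" --pt "1 -0.001 0.009 0 0 0 0" --pt "1 -0.002 0.012 0 0 0 0" --pt "1 -0.002 0.015 0 0 0 0" --pt "1 -0.002 0.018 0 0 0 0" --pt "1 -0.003 0.021 0 0 0 0" --pt "1 -0.003 0.024 0 0 0 0" --pt "1 -0.004 0.027 0 0 0 0" --pt "1 -0.004 0.029 0 0 0 0" --pt "1 -0.004 0.03 0 0 0 0" --pt "1 -0.004 0.03 0 0 0 0"

```text
t: 19.32
eef_pos: [619.8, -215.4, 231.2]
tool_rot: [[0.019, 0.006, -1.0], [1.0, -0.001, 0.019], [-0.0, -1.0, -0.006]]
wrist_force: [-2.0, -2.8, 7.6]
grip_width: 0.2
```

```bash
python3 - <<'E'
from plan import *
for n in ('side','wrist','top'): cap(n,n+'8')
rows([])
im=cv2.imread('pics/side8.png');cv2.imwrite('pics/side8z.png',cv2.resize(im[140:240,260:360],None,fx=6,fy=6,interpolation=2))
im=cv2.imread('pics/top8.png');cv2.imwrite('pics/top8z.png',cv2.resize(im[90:230,170:370],None,fx=4,fy=4,interpolation=2))
E
```

```text
t 19.48 p [ 619.8 -215.4  231.3] jaw 1.5518 F [-1.3 -3.3  7.6] w -0.1
[]
```

View pics/side8z.png

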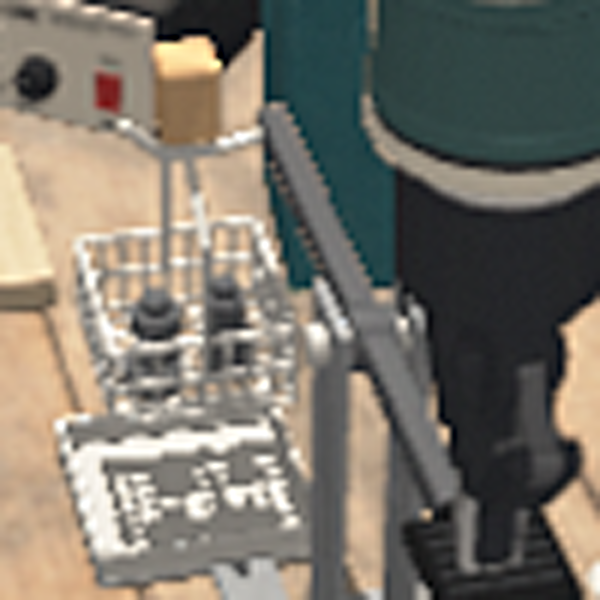

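View pics/top8z.png

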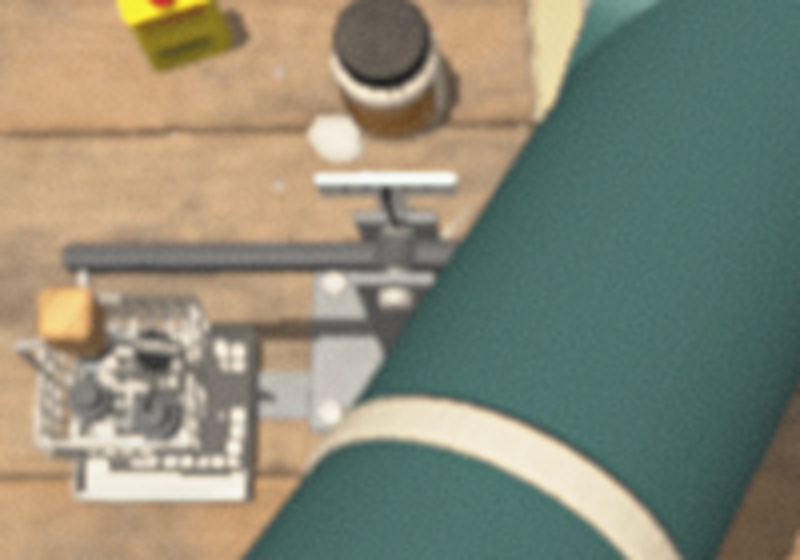

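View pics/wrist8.png

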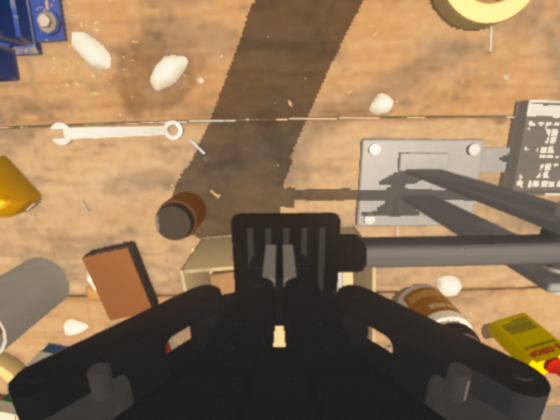

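```bash
python3 - <<'E'
from f2 import *
q=[622.3,-45.5,-.017]
W=lambda l:np.array(l)@Rz(q[2]).T+[q[0],q[1],0]
for th in (0,.25,.27,.29,.3,.31,.33):
    print(th,proj(ps,[W(B(-70,170,12,th)),W(B(-52,170,-6,th)),W(B(-43,170,-6,th))]).round(1).tolist(), W(B(0,-170,19,th)).round(1))
for z in (230,260,280,300): print(z,proj(pt,[W([0,0,z])]).round(1),proj(ps,[W([0,0,z])]).round(1))
i=cv2.imread('pics/side8.png')[150:215,300:345];cv2.imwrite('pics/n8.png',cv2.resize(i,None,fx=9,fy=9,interpolation=2))
i=cv2.imread('pics/top8.png')[125:165,240:300];cv2.imwrite('pics/nt8.png',cv2.resize(i,None,fx=12,fy=12,interpolation=2))
E
```

```text
0 [[280.6, 177.1], [287.5, 182.5], [290.6, 182.1]] [ 619.6 -202.3  278.4]
0.25 [[279.9, 163.2], [286.6, 168.2], [289.8, 167.8]] [ 619.4 -214.3  237.5]
0.27 [[279.9, 162.1], [286.5, 167.1], [289.7, 166.7]] [ 619.4 -214.8  234.1]
0.29 [[279.9, 161.1], [286.5, 166.0], [289.7, 165.6]] [ 619.4 -215.3  230.7]
0.3 [[279.8, 160.6], [286.5, 165.4], [289.7, 165.0]] [ 619.4 -215.5  229. ]
0.31 [[279.8, 160.1], [286.5, 164.9], [289.7, 164.5]] [ 619.4 -215.7  227.3]
0.33 [[279.8, 159.1], [286.4, 163.8], [289.7, 163.4]] [ 619.4 -216.   223.9]
230 [[269.1 151.1]] [[320.8 189.9]]
260 [[267.8 146.6]] [[321.1 179.7]]
280 [[266.8 143.5]] [[321.3 172.8]]
300 [[265.8 140.2]] [[321.5 165.7]]
```

View pics/nt8.png

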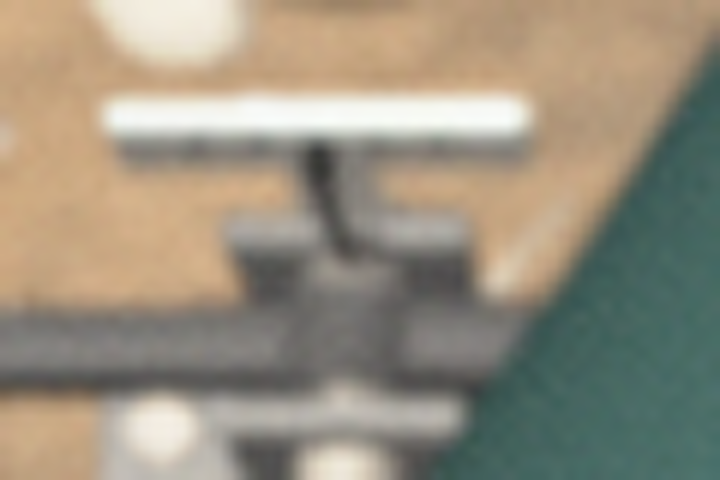

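View pics/n8.png

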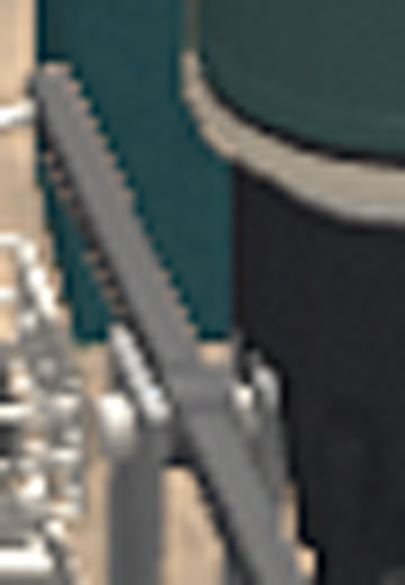

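jog_arm --pt "1 0 0.001 0 0 0 0" --pt "1 0 0.002 0 0 0 0" --pt "1 0 0.002 0 0 0 0" --pt "1 0 0.002 0 0 0 0"

```text
t: 19.98
eef_pos: [619.8, -215.7, 229.9]
tool_rot: [[0.019, 0.007, -1.0], [1.0, -0.001, 0.019], [-0.001, -1.0, -0.007]]
wrist_force: [-2.7, 0.0, 6.9]
grip_width: 0.1
```

```bash
python3 - <<'E'
from plan import *
for n in ('side','top'): cap(n,n+'9')
rows([])
a=cv2.resize(cv2.imread('pics/top9.png')[125:165,240:300],None,fx=12,fy=12,interpolation=2)
cv2.imwrite('pics/nt9.png',a)
im=cv2.imread('pics/side9.png');cv2.imwrite('pics/side9z.png',cv2.resize(im[140:240,260:360],None,fx=6,fy=6,interpolation=2))
E
```

```text
t 20.07 p [ 619.8 -215.7  229.9] jaw 1.5515 F [-3.4  0.8  8. ] w 0.2
[]
```

View pics/nt9.png

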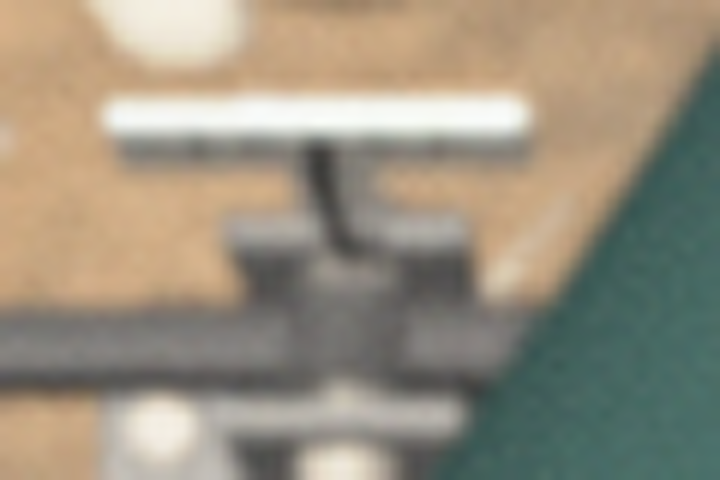

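View pics/side9z.png

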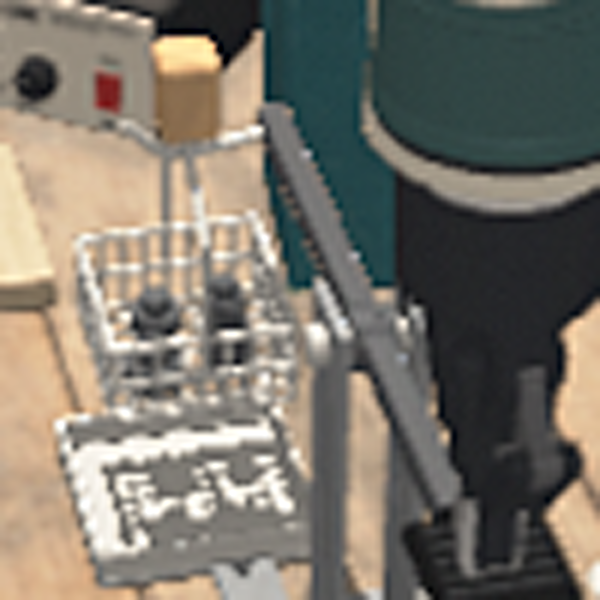

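View pics/side9.png

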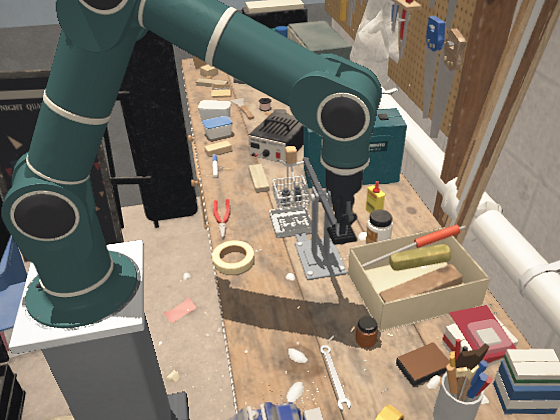

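jog_arm --pt "1 0 0.001 0 0 0 0" --pt "1 0 0.001 0 0 0 0" --pt "1 0 0.001 0 0 0 0" --pt "1 0 0.001 0 0 0 0" --pt "1 0 0.001 0 0 0 0" --pt "1 0 0.001 0 0 0 0" --pt "1 0 0.001 0 0 0 0" --pt "1 0 0.001 0 0 0 0"

```text
t: 21.08
eef_pos: [619.8, -215.8, 229.5]
tool_rot: [[0.019, 0.007, -1.0], [1.0, -0.001, 0.019], [-0.001, -1.0, -0.007]]
wrist_force: [-3.9, 1.4, 7.6]
grip_width: 0.3
```

```bash
python3 - <<'E'
from plan import *
p=cap('side','side10');rows([])
print([np.round(q['location'],1) for q in r.find_in(p,'bench_pliers')[:1]+r.find_in(p,'amber_jar')[:1]])
im=cv2.imread('pics/side10.png');cv2.imwrite('pics/side10z.png',cv2.resize(im[140:240,260:360],None,fx=6,fy=6,interpolation=2))
E
```

```text
t 21.12 p [ 619.8 -215.8  229.5] jaw 1.5514 F [-2.6  1.7  8.2] w 0.0
[]
[array([379.2, 197. ,   8.7]), array([ 650.2, -344.1,   46. ])]
```

View pics/side10z.png

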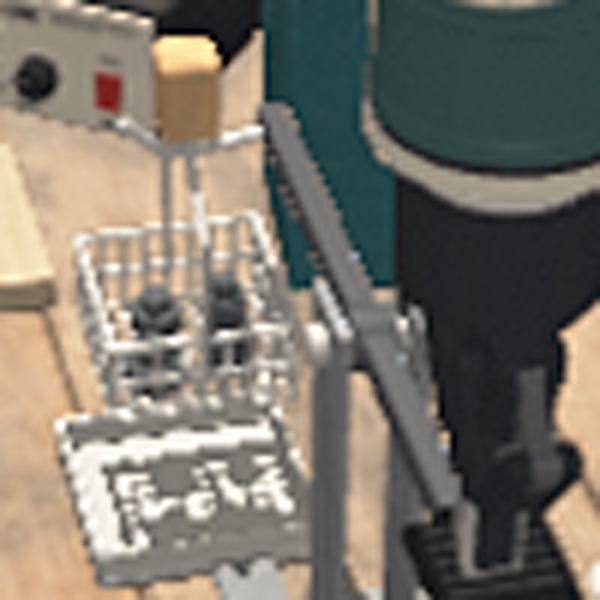

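The basket hangs upright and steady on the hook, and the paddle is held at 229.5 mm (229 is level) with about 8 N.

```bash
python3 -c "
from station import r
print(r.finish_job())"
```

```text
the job is handed in; nothing more can be done
None
```

The basket hangs upright on the hook, and I handed the job in at about 21 s with the arm still holding the paddle down at level.

Last checks before handing in:
- **Beam level:** the fingertips on the paddle stood at 229.5 mm, against 229 mm for level. The needle was at the centre of its plate, to within what the picture shows, just before a last 0.4 mm of press. The paddle force was steady at about 8 N, near the expected 9 N.
- **Basket:** in the last side picture it hangs clear above the drip tray. I let go of it on the hook before pressing, and the wrist force fell to about zero on release.
- **Other things on the bench:** the pliers and the jar were found again within about 2 mm of where they started, which is within the finder's accuracy. I judged the tape roll unmoved from the side picture only.

**Disagreement:** the side and top cameras differed by 3 to 4 mm in x for the basket. The hook's low stretch is 18 mm long, so this was within its tolerance. No check failed.

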